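# Lock the turning fixture for filing

### The arm

A 6-joint arm with a two-finger parallel gripper is mounted at the origin on a cart in front of the work surface, level with it; the furniture and walls round the work are solid. World frame = base frame: x ahead of the robot, y to its left, z up, the work surface at z = 0. Lengths are in m, angles in rad, forces in N, time in s.
With the tool pointing down it reaches from about 0.25 to 0.775 m from the base axis. Payload 4 kg.
Tool frame: the origin (TCP) lies at the very end of the fingers, on their centre line; the grasp point (between the pads) lies 19 mm behind it; z points along the fingers, y is the direction in which the jaws open and shut (so a half turn about z gives the same grasp; the last joint's range is limited). The gripper opens to 85 mm and grips with 20 to 120 N. Pads are 22 mm wide; open, the fingers measure 114 mm over their backs; the gripper's body (76 mm by 85 mm) begins 54 mm behind the grasp point. The pads swing forward as they close: fully open they stand 13 mm farther back than shut.
Start: joints at [1.136, 0.087, 1.371, -0, 1.684, -0.103], TCP at [0.179, 0.52, 0.231] pointing down, gripper open.
Joint ranges: [-3.1, 3.1], [-0.76, 2.03], [0.27, 2.55], [-1.08, 4.22], [0.17, 2.65], [-2.57, 2.57]. Speed limits (rad/s): [2.79, 2.79, 3.14, 3.14, 3.14, 3.14].

### API

Orientations are given as [roll, pitch, yaw] about the fixed x, y, z axes, in that order (R = Rz(yaw) Ry(pitch) Rx(roll)).
In Python, from cell import arm gives the robot as it stands. The module is installed in compiled form; this text tells all that it offers.
- The arm moves only by the tool play_rows, never from a script. Its argument "steps" is a list that holds one entry, the list of rows, each a list of 7 numbers: the shift along the tool's x, y, z normalised to -1 to 1, where 1 is 200 mm, then the turn, a rotation vector about the tool's x, y, z normalised to -1 to 1, where 1 is 1.5 rad, then the gripper's target within -1 to 1 (shut at 1, half-way at 0, fully open at -1). In form: [[[x, y, z, wx, wy, wz, jaw], ...]]. A call has 1 to 5 rows; each row shifts and turns the commanded pose from where the row before left it, along the tool's axes as they then stand; what a row does not reach is not made up. A row lasts 1/8 s, in which the tool goes at most 62.5 mm and 10.7 degrees, less where a joint would pass 70% of its speed; a pose out of reach is approached as far as the arm can. A call with a number of a shift or a turn outside -1 to 1 is refused whole. A call with a gripper value outside its range is refused whole. The fingers move at their own pace and stop on an object; "grip_force" is the grip in N (left out, the last holds). Time passes only in rows, so rows that do not move let the fingers close. It gives the time, the measured TCP pose, the force and the opening at its end, in the units of the state.
- arm.state(): the state, without advancing time (a new reading comes with each control period).
- arm.snapshot(name): name is "side" or "top"; returns a dict with "pixels" (400x640x3 uint8, red, green, blue), "camera_matrix" (3x3 intrinsics, pixels), "eye" and "orientation" of the camera in the world. Camera axes: x right, y down, z forward; pixel columns grow to the right and rows downward; lengths in m; the calibration is good to about 2 mm. A picture is of the moment at which its call begins. There is no depth.
- arm.close_job(): hands the job in, once; it reports no verdict.
The state is a dict: "time": time; "qpos": joint angles; "dq": joint speeds; "effort": joint torques, N m; "position": TCP position; "orientation": TCP orientation; "force": force on the tool from outside, world axes, zero at the start; "ft_torque": the same for the moment, N m; "gripper_width": finger opening in m.
Only numpy, scipy, OpenCV 4.12 (cv2) and the standard library are available. Lean on these libraries where they do the work, as an engineer would, in place of code of your own. Each camera call takes 0.05 s, during which the arm holds its last target. There are 200 camera calls.

### The job

The casting on the bench's turning fixture is to be locked in its filing position. Push the ball-ended lever over until the slot in the locking disc stands in line with the bar, then push the red tab so that the bar goes right through the slot, fully home. Only push: grip and lift nothing, and leave the loose parts and tools where they lie.

Things in the scene. Friction and masses are not known exactly. Their poses are not given: they have to be found in the camera images.
- fixture: Dark green hand-turned fixture bolted to the bench. Origin on the bench top straight below its horizontal shaft; y axis along the shaft towards the red tab (to the robot's left), x away from the robot (turned by up to 0.45 rad), z up. Base plate x -60 to 60, y -45 to 105, 14 mm thick; shaft axis at x 0, z 90 mm. Two pedestals, 143 mm high, 84 wide in x at the foot and 42 at the top.
- slot (a point): Middle of the one slot in the rim of the steel locking disc (radius 52 mm, 12 thick, between the pedestals). The slot is radial, 16 mm wide, 24 deep, open at the rim, with yellow paint on the rim at both lips. This point turns with the disc, 38 mm from the shaft axis; the slot is in line with the bar when it is at the top, straight above the shaft, on the bar's axis (z 128 mm).
- keeper (a point): Mouth of the pocket in the right pedestal (fixture y -22 to 2 mm) that takes the bar's nose behind the disc (y 10 to 22). The left pedestal (y 34 to 66) guides the bar. On the bar's axis, z 128 mm.
- spindle (a joint): Turn of the shaft with lever, disc and casting, rad. 0 = slot at the top; within 0.05 of it the bar goes in (its tapered nose centres the disc from about 0.1). Starts at -1.3 to -0.45; grows as the lever's ball goes over the top away from the robot, along the fixture's +x; ends of travel -1.6 and 0.5. Stiff: about 2.5 N at the ball turns it either way, and it stays where it is left.
- ball_lever: Lever on the shaft: steel rod of 10 mm diameter with a black ball. Origin on the shaft axis at fixture y -42 mm, z axis along the rod to the ball (centre at 100 mm), y axis along the shaft. It leans away from the robot, from upright, by 0.6 rad plus joint spindle: at the start 0.7 rad towards the robot to 0.15 away; 0.6 away when the slot is at the top.
- lever_ball (a point): Centre of the black ball, 26 mm in diameter, at the lever's end, 100 mm from the shaft axis. Beside it lie the right pedestal (from fixture y -22 mm) and the faceplate (radius 50 mm) with the mounted casting (y -56 to -101 mm).
- lock_bar (a joint): How far the bar is pushed in, m, along the fixture's -y. Starts at 0 to 0.004 (nose 6 to 2 mm short of the disc). If the slot is not in line the bar strikes the disc. Its stop is at 0.0415: red tab against the left pedestal, nose 15 mm inside the right one. Slides with about 2 N and stays where it is left.
- red_tab: Red upright tab at the outer end of the square steel bar (12 x 12 mm), which it pushes. Origin at its middle, 18 mm above the bar's axis; axes as the fixture's. 30 mm wide in x, 12 thick in y, top 14 mm above the origin, lower edge 24 below; the bar's nose, tapered over its last 10 mm, ends at y -86 mm. Push its outer (+y) face towards -y; outside it there is only the open bench.
- casting_a: Loose bystander: light grey die-cast cover, 65 x 91 x 28 mm. Origin under its centre.
- casting_b: Loose bystander: light grey die-cast cover with a taller dome, 64 x 82 x 38 mm. Origin under its centre.
- wrench: Loose bystander: steel combination wrench, 217 mm long, 10 thick. Origin under its centre.
- round_file: Loose bystander: file with red handle, 280 mm long. Origin under its centre.
- brush: Loose bystander: brush with red handle, 229 mm long. Origin under its centre.
- tin: Loose bystander: green and white round tin, 67 mm wide, 37 high. Origin under its centre.
- opening (a point): Fixed point on the bench top behind the open part of the guard frame. The frame stands between robot and bench in the upright plane x = 0.33 m: a clear solid panel, 1.3 m high, closes its right end, from y -0.31 to -0.47 m; left of it the frame is open, above a rail 47 mm high (y -0.50 to 0.50) and as far as a 30 mm post at y 0.46 m. Reach in through the open part.

How it is judged:
By the outcome, as a careful person would: the job done as asked, in the order asked, and still so for the second after the job is handed in, with the robot touching nothing.
It also fails if it takes over 53 s, if anything falls off the work surface, if the arm or the gripper's body presses on something with over 40 N, if the wrist force passes 120 N, or if a joint passes its speed limit or range.

## Working session

There is one attempt and no reset: what is moved stays moved. The work goes in short steps, Python scripts to look and compute and a tool call to move; the robot and the scene stay as the last step left them, time stands still between calls to the robot, and variables do not carry over. Pictures are saved under pics/ and viewed, about 8 in all and at most 12, crops included, and the job is handed in when it is done.

Besides the shell and the picture viewer there is one more tool, called after "Emit:" as name([rows], argument=value, ...), one row to a line, values as JSON. play_rows: Moves the arm, as the interface text tells. Scaled input: -1 to 1 covers 200 mm each way for a shift and 1.5 rad each way for a turn. Its arguments: {"type":"object","properties":{"steps":{"type":"array","items":{"type":"array","items":{"type":"array","items":{"type":"number","minimum":-1,"maximum":1}}}},"grip_force":{"type":"number"}},"required":["steps"]}

```bash
mkdir -p pics
cat > h.py <<'E'
import numpy as np, cv2
from scipy.spatial.transform import Rotation as R
from cell import arm
def snap(n,f=None):
    s=arm.snapshot(n)
    if f: cv2.imwrite(f,s["pixels"][:,:,::-1])
    return s
def rot(s):
    o=np.array(s["orientation"],float)
    if o.shape==(3,3): return o
    return R.from_euler('xyz',o).as_matrix() if o.size==3 else R.from_quat(o).as_matrix()
def ray(s,uv):
    K=np.array(s["camera_matrix"]); d=rot(s)@np.linalg.inv(K)@np.array([uv[0],uv[1],1.]); return np.array(s["eye"]),d/np.linalg.norm(d)
def onz(s,uv,z):
    e,d=ray(s,uv); return e+d*(z-e[2])/d[2]
def tri(s1,a,s2,b):
    e,d=ray(s1,a); f,g=ray(s2,b)
    t=np.linalg.lstsq(np.c_[d,-g],f-e,rcond=None)[0]; p,q=e+t[0]*d,f+t[1]*g
    return (p+q)/2,np.linalg.norm(p-q)
def proj(s,p):
    c=np.array(s["camera_matrix"])@rot(s).T@(np.array(p)-np.array(s["eye"])); return c[:2]/c[2]
E
python3 - <<'E'
from h import *
for n in("side","top"):
    s=snap(n,f"pics/{n}0.png"); print(n,s["eye"],s["orientation"],s["camera_matrix"])
print(arm.state())
E
```

```text
side [0.57207298 1.12213592 0.88038111] [-2.16634032e+00  2.28170489e-04 -3.12458500e+00] [[479.78695771   0.         317.53592168]
 [  0.         479.78695771 197.78083922]
 [  0.           0.           1.        ]]
top [0.44757249 0.00542027 1.2008605 ] [-3.02598934 -0.02518441 -1.5756689 ] [[361.66432284   0.         323.22740821]
 [  0.         361.66432284 199.69926622]
 [  0.           0.           1.        ]]
{'time': 0.1, 'qpos': array([ 1.13591950e+00,  8.79134802e-02,  1.37214944e+00,  1.58855669e-05,
        1.68362294e+00, -1.03119896e-01]), 'dq': array([ 0.00031428, -0.00335428, -0.00356213, -0.00081173, -0.00032141,
       -0.00084381]), 'effort': array([ 1.79744729e-03, -3.53016901e+01, -3.14218354e+01, -2.11420124e-04,
        7.91994156e-03, -6.18604219e-06]), 'position': array([0.1789494 , 0.51957974, 0.230215  ]), 'orientation': array([-3.13951219e+00, -2.31172805e-04,  2.80983726e+00]), 'force': array([0.05550367, 0.58825825, 0.14262326]), 'ft_torque': array([-0.08063218,  0.00040123,  0.05533381]), 'gripper_width': 0.08552661505940246}
```

View pics/side0.png

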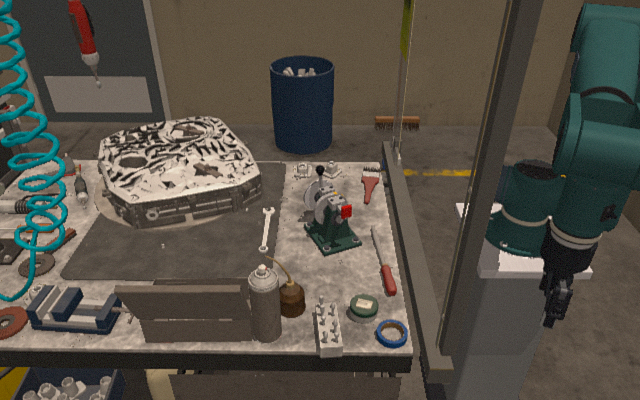

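View pics/top0.png

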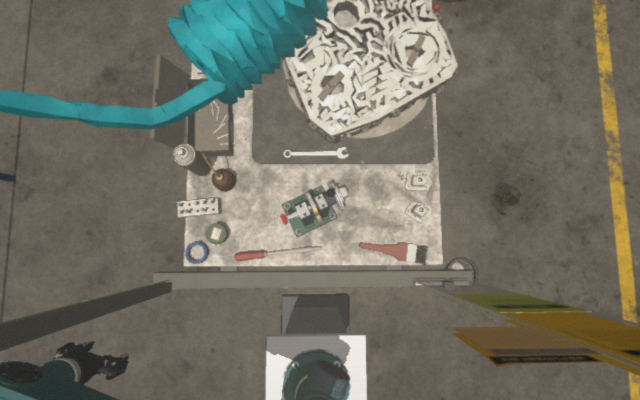

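The side view shows the fixture around (330,215), with the red tab at (346,212) and the ball at (320,171). In the top view the fixture is around (313,208). Next I'll crop in closer.

Run:
```python
from h import *
a=cv2.imread("pics/side0.png")[150:260,285:375]; b=cv2.imread("pics/top0.png")[170:245,270:360]
a=cv2.resize(a,None,fx=4.4,fy=4.4,interpolation=cv2.INTER_CUBIC); b=cv2.resize(b,None,fx=4.4,fy=4.4,interpolation=cv2.INTER_CUBIC)
c=np.zeros((max(len(a),len(b)),a.shape[1]+b.shape[1],3),np.uint8); c[:len(a),:a.shape[1]]=a; c[:len(b),a.shape[1]:]=b
cv2.imwrite("pics/c1.png",c); print(c.shape)
for n,(x0,x1,y0,y1) in {"side":(300,375,155,255),"top":(270,360,170,245)}.items():
    im=cv2.imread(f"pics/{n}0.png"); h=cv2.cvtColor(im,cv2.COLOR_BGR2HSV)
    for nm,m in {"red":((h[...,0]<8)|(h[...,0]>172))&(h[...,1]>150)&(h[...,2]>90),"yel":(abs(h[...,0].astype(int)-25)<7)&(h[...,1]>130)&(h[...,2]>100),"black":h[...,2]<40}.items():
        k=np.zeros(m.shape,np.uint8); k[y0:y1,x0:x1]=m[y0:y1,x0:x1]
        q,l,st,ce=cv2.connectedComponentsWithStats(k)
        print(n,nm,[(st[i].tolist(),ce[i].round(1).tolist()) for i in range(1,q) if st[i,4]>3])
```

```text
(484, 792, 3)
side red [([371, 184, 4, 8, 8], [372.5, 187.5]), ([365, 201, 4, 2, 6], [366.3, 201.5]), ([341, 205, 11, 14, 126], [346.0, 211.2])]
side yel [([333, 192, 4, 2, 6], [334.5, 192.5])]
side black [([316, 166, 8, 10, 53], [319.6, 170.0]), ([315, 197, 3, 4, 5], [315.6, 198.6]), ([307, 206, 25, 34, 250], [321.4, 224.6]), ([336, 211, 3, 4, 7], [336.7, 212.3]), ([330, 222, 10, 18, 56], [334.6, 230.9]), ([341, 222, 3, 6, 7], [341.7, 224.3]), ([311, 235, 7, 10, 10], [313.4, 239.5]), ([318, 237, 2, 3, 4], [318.2, 238.2]), ([330, 240, 11, 7, 38], [333.9, 243.9]), ([319, 247, 3, 4, 5], [319.8, 248.4])]
top red [([281, 215, 6, 8, 20], [283.4, 218.7])]
top yel [([314, 208, 3, 3, 7], [315.1, 209.3]), ([318, 216, 2, 2, 4], [318.5, 216.5])]
top black []
```

View pics/c1.png

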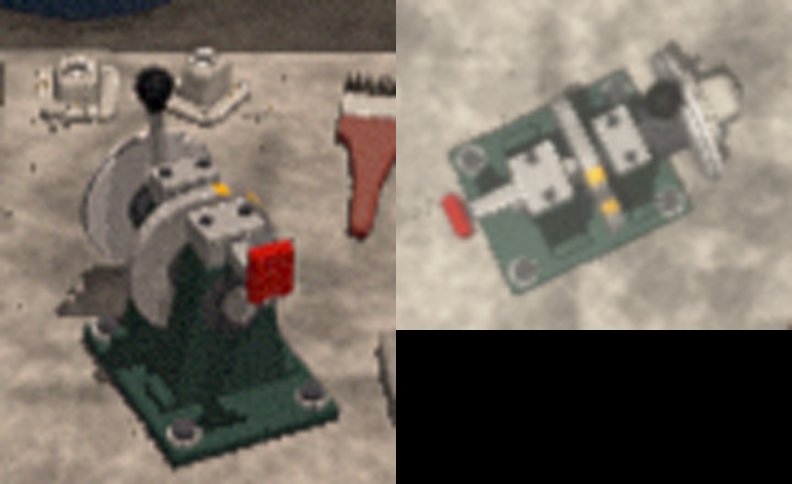

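The zoomed crops are clear. The ball is at about side (319.7,170.3) and top (330,192.6), the tab at side (346,211) and top (283.4,218.7). The slot's yellow lips are on the robot side of the top, so spindle is negative. From these I'll solve the fixture pose.

Run:
```python
from h import *
S=snap("side"); T=snap("top")
cr=lambda x,y:(270+(x-396+.5)/4.4-.5,170+(y+.5)/4.4-.5)
b,e=tri(S,(319.7,170.2),T,cr(661,100)); print("ball",b,e)
t,e2=tri(S,(346.2,211.5),T,(283.4,218.7)); print("tab",t,e2)
bo=[onz(T,cr(*p),.018)[:2] for p in((471,158),(524,270),(671,203),(612,85))]
print("bolts",np.round(bo,4)); c=np.mean(bo,0); v=(bo[0]+bo[1]-bo[2]-bo[3]); v[:]=bo[1]-bo[2]; yaw=np.arctan2(-v[0],v[1])
ex=np.array([np.cos(yaw),np.sin(yaw)]); ey=np.array([-ex[1],ex[0]])
o=c-30*1e-3*ey; print("yaw",yaw,"centre",c,"origin from bolts",o)
for n,p in(("ball",b),("tab",t)): d=p[:2]-o; print(n,d@ex,d@ey,p[2])
d=b[:2]-o; print("lean",np.arctan2(d@ex,b[2]-.09), np.hypot(d@ex,b[2]-.09))
```

```text
ball [ 0.58602216 -0.0395138   0.1869981 ] 0.00025385346502035687
tab [0.51449433 0.09492219 0.14145605] 0.0006088665978886379
bolts [[ 0.5658  0.095 ]
 [ 0.4825  0.0553]
 [ 0.5318 -0.0539]
 [ 0.6207 -0.0103]]
yaw 0.42401292443535743 centre [0.55019156 0.02152632] origin from bolts [ 0.5625342  -0.00581704]
ball 0.007544426505481318 -0.040376205694699144 0.18699809949238022
tab -0.0023394487379454552 0.1115829226193402 0.14145604758734914
lean 0.07762283966371371 0.09729105650793551
```

The tab height (0.1415) and the lever length (97 mm) agree with the given sizes. Fixture yaw is about 0.424, lean about 0.08, so spindle is about -0.52. First I'll turn the tool so its x is along fixture y and its y along fixture x, shut the gripper and rise.

Emit:
play_rows([
  [[0,0,-0.1,0,0,0.109,1],[0,0,-0.1,0,0,0.109,1],[0,0,-0.1,0,0,0.109,1],[0,0,-0.1,0,0,0.109,1],[0,0,0,0,0,0.109,1]],
])

```text
time: 0.82
position: [0.1794, 0.5206, 0.3135]
orientation: [3.139, -0.003, 1.987]
force: [-0.8, 0.3, -0.2]
gripper_width: 0.0002
```

```bash
cat >> h.py <<'E'
O=np.array([0.5618,-0.0062]); YAW=0.424
EX=np.array([np.cos(YAW),np.sin(YAW)]); EY=np.array([-EX[1],EX[0]])
def fx(p): d=np.array(p[:2])-O; return np.array([d@EX,d@EY,p[2]])
def wd(x,y,z): return np.r_[O+x*EX+y*EY,z]
def st():
    s=arm.state(); print("t",round(s["time"],2),"pos",np.round(s["position"],4),"fix",np.round(fx(s["position"]),4),"rpy",np.round(s["orientation"],3),"F",np.round(s["force"],2),"Ffix",np.round([s["force"][:2]@EX,s["force"][:2]@EY],2)); return s
def to(w,p=None,r=None):
    s=arm.state(); M=R.from_euler('xyz',s["orientation"] if r is None else r); d=M.inv().apply(np.array(w)-(s["position"] if p is None else p)); print("to",np.round(w,3),"tool mm/200",np.round(d/.2,3))
E
python3 - <<'E'
from h import *
st(); w=np.array([.25,.22,.30]); to(w); to(wd(-.06,-.042,.30),w); to(wd(-.06,-.042,.163),w)
E
```

```text
t 0.82 pos [0.1794 0.5206 0.3135] fix [-0.1318  0.6375  0.3135] rpy [ 3.139e+00 -3.000e-03  1.987e+00] F [-0.79  0.28 -0.24] Ffix [-0.61  0.58]
to [0.25 0.22 0.3 ] tool mm/200 [-1.517 -0.285  0.063]
to [ 0.524 -0.069  0.3  ] tool mm/200 [-1.877  0.67  -0.003]
to [ 0.524 -0.069  0.163] tool mm/200 [-1.879  0.668  0.682]
```

Emit:
play_rows([
  [[-0.3,-0.057,0.012,0,0,0,1],[-0.3,-0.057,0.012,0,0,0,1],[-0.3,-0.057,0.012,0,0,0,1],[-0.3,-0.057,0.012,0,0,0,1],[-0.3,-0.057,0.012,0,0,0,1]],
])

```text
time: 1.45
position: [0.2498, 0.2211, 0.2991]
orientation: [3.141, 0.0, 1.993]
force: [0.3, -1.4, -0.3]
gripper_width: -0.0001
```

Emit:
play_rows([
  [[-0.26,0.09,0,0,0,0,1],[-0.26,0.09,0,0,0,0,1],[-0.26,0.09,0,0,0,0,1],[-0.26,0.09,0,0,0,0,1],[-0.26,0.09,0,0,0,0,1]],
])

```text
time: 2.08
position: [0.4393, 0.0209, 0.2993]
orientation: [3.141, -0.0, 1.992]
force: [0.1, 1.2, 0.4]
gripper_width: -0.0003
```

Run:
```python
from h import *
st(); to(wd(-.06,-.042,.30)); to(wd(-.06,-.042,.163))
```

```text
t 2.08 pos [0.4393 0.0209 0.2993] fix [-0.1005  0.0751  0.2993] rpy [ 3.141 -0.     1.992] F [0.08 1.24 0.37] Ffix [0.58 1.09]
to [ 0.524 -0.069  0.3  ] tool mm/200 [-0.585  0.204 -0.004]
to [ 0.524 -0.069  0.163] tool mm/200 [-0.585  0.204  0.681]
```

Emit:
play_rows([
  [[-0.2,0.068,0,0,0,0,1],[-0.2,0.068,0,0,0,0,1],[-0.185,0.068,0.1,0,0,0,1],[0,0,0.29,0,0,0,1],[0,0,0.28,0,0,0,1]],
])

```text
time: 2.7
position: [0.5238, -0.0682, 0.1636]
orientation: [3.141, 0.0, 1.991]
force: [0.3, 0.8, -0.1]
gripper_width: -0.0002
```

Run:
```python
from h import *
st(); A=snap("side")["pixels"][130:260,275:385]; B=snap("top")["pixels"][160:250,265:375]
f=3.6; a,b=[cv2.resize(x,None,fx=f,fy=f,interpolation=cv2.INTER_CUBIC) for x in(A,B)]
c=np.zeros((len(a),a.shape[1]*2,3),np.uint8); c[:,:a.shape[1]]=a; c[:len(b),a.shape[1]:]=b
cv2.imwrite("pics/c2.png",c[:,:,::-1])
```

```text
t 2.7 pos [ 0.5238 -0.0682  0.1636] fix [-0.0601 -0.0408  0.1636] rpy [3.141 0.    1.991] F [ 0.28  0.76 -0.07] Ffix [0.57 0.58]
```

View pics/c2.png

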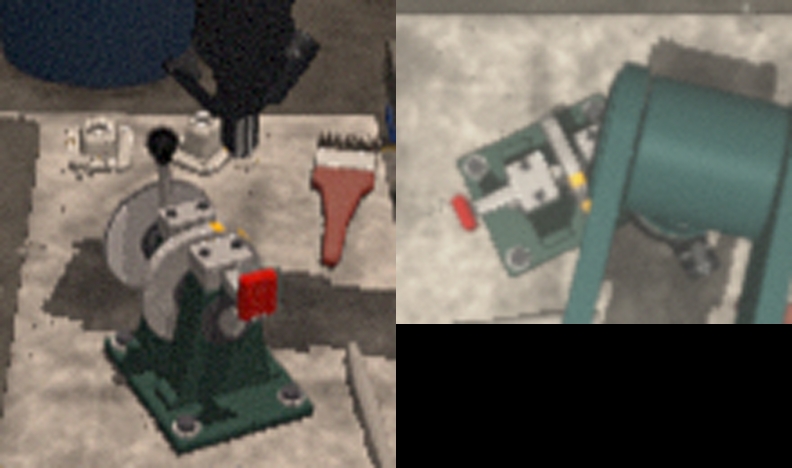

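The gripper is on the robot side of the ball at the right height. The black wings stand above the ball's top, so I'll raise the tip a little and follow the ball down as I push.

Emit:
play_rows([
  [[-0.005,0.1,-0.04,0,0,0,1],[0,0.06,0,0,0,0,1],[0,0.05,0,0,0,0,1],[0,0.05,0,0,0,0,1],[0,0.05,0,0,0,0,1]],
])

```text
time: 3.42
position: [0.5807, -0.043, 0.1736]
orientation: [-3.141, 0.0, 1.992]
force: [-1.9, -1.3, -0.3]
gripper_width: 0.0
```

Emit:
play_rows([
  [[0,0.03,0.006,0,0,0,1],[0,0.03,0.006,0,0,0,1],[0,0.03,0.006,0,0,0,1],[0,0,0.004,0,0,0,1]],
])

```text
time: 3.92
position: [0.5972, -0.0353, 0.1684]
orientation: [3.141, -0.001, 1.993]
force: [-1.6, -0.6, 0.8]
gripper_width: -0.0003
```

```bash
cat > look.py <<'E'
import sys
from h import *
st(); S=snap("side"); T=snap("top"); f=3.6
A=S["pixels"][130:260,275:385]; B=T["pixels"][160:250,265:375]
a,b=[cv2.resize(x,None,fx=f,fy=f,interpolation=cv2.INTER_CUBIC) for x in(A,B)]
c=np.zeros((len(a),a.shape[1]*2,3),np.uint8); c[:,:a.shape[1]]=a; c[:len(b),a.shape[1]:]=b
cv2.imwrite(sys.argv[1],c[:,:,::-1])
# ball and rim point predictions in fixture frame, by spindle angle
for q in (-.2,-.1,0,.1):
    L=.6+q
    print(q,"ball side",proj(S,wd(.1*np.sin(L),-.042,.09+.1*np.cos(L))).round(1),"lips side",[proj(S,wd(.052*np.sin(q+k),.016,.09+.052*np.cos(q+k))).round(1).tolist() for k in(-.2,.2)],"lips top",[proj(T,wd(.052*np.sin(q+k),.016,.09+.052*np.cos(q+k))).round(1).tolist() for k in(-.2,.2)])
for n,s,(x0,x1,y0,y1) in (("side",S,(310,375,155,225)),("top",T,(270,360,170,245))):
    h=cv2.cvtColor(s["pixels"],cv2.COLOR_RGB2HSV)
    for nm,m in {"yel":(abs(h[...,0].astype(int)-25)<7)&(h[...,1]>110)&(h[...,2]>90),"red":((h[...,0]<8)|(h[...,0]>172))&(h[...,1]>150)&(h[...,2]>90)}.items():
        k=np.zeros(m.shape,np.uint8); k[y0:y1,x0:x1]=m[y0:y1,x0:x1]
        q,l,sta,ce=cv2.connectedComponentsWithStats(k); print(n,nm,[(sta[i,4],ce[i].round(1).tolist()) for i in range(1,q) if sta[i,4]>2])
E
python3 look.py pics/c3.png
```

```text
t 3.92 pos [ 0.5972 -0.0353  0.1684] fix [ 0.0203 -0.0411  0.1684] rpy [ 3.141e+00 -1.000e-03  1.993e+00] F [-1.62 -0.61  0.84] Ffix [-1.72  0.11]
-0.2 ball side [309.4 173.6] lips side [[337.0, 192.7], [330.5, 193.0]] lips top [[315.8, 211.2], [313.0, 204.9]]
-0.1 ball side [306.5 175.6] lips side [[335.4, 192.5], [328.8, 193.5]] lips top [[315.1, 209.7], [312.2, 203.3]]
0 ball side [303.7 177.8] lips side [[333.8, 192.5], [327.1, 194.1]] lips top [[314.4, 208.1], [311.5, 201.7]]
0.1 ball side [301.1 180.3] lips side [[332.1, 192.7], [325.4, 194.9]] lips top [[313.7, 206.5], [310.8, 200.2]]
side yel [(np.int32(9), [327.8, 193.6])]
side red [(np.int32(7), [372.7, 187.0]), (np.int32(3), [369.7, 194.7]), (np.int32(4), [365.8, 201.8]), (np.int32(130), [346.0, 211.3])]
top yel [(np.int32(12), [311.7, 202.5]), (np.int32(8), [315.9, 210.9])]
top red [(np.int32(21), [283.5, 218.7])]
```

View pics/c3.png

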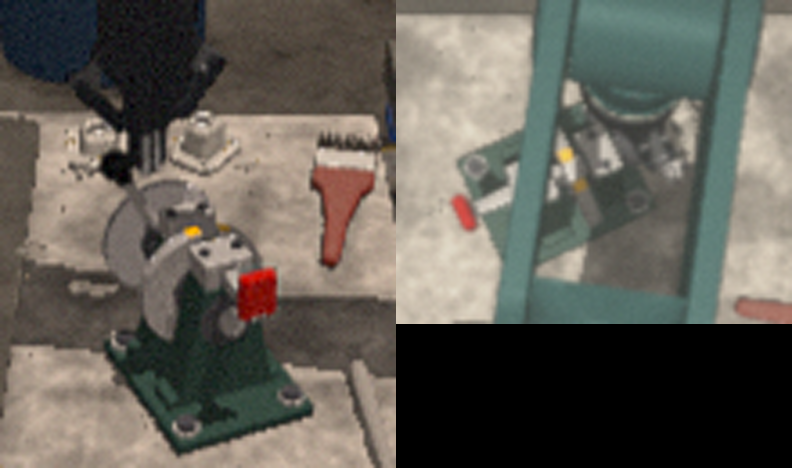

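Lips at top (311.7,202.5) and (315.9,210.9), ball at side (307.8,175.8). Both give spindle ≈ -0.11, so the ball needs about 9.5 mm more.

Emit:
play_rows([
  [[0,0.016,0.012,0,0,0,1],[0,0.016,0.012,0,0,0,1],[0,0.015,0.01,0,0,0,1],[0,0,0,0,0,0,1]],
])

```text
time: 4.53
position: [0.6058, -0.0317, 0.1617]
orientation: [3.141, -0.0, 1.992]
force: [0.1, -0.2, -0.7]
gripper_width: 0.0002
```

```bash
python3 look.py pics/c4.png
```

```text
t 4.53 pos [ 0.6058 -0.0317  0.1617] fix [ 0.0296 -0.0413  0.1617] rpy [ 3.141 -0.     1.992] F [ 0.06 -0.23 -0.65] Ffix [-0.04 -0.24]
-0.2 ball side [309.4 173.6] lips side [[337.0, 192.7], [330.5, 193.0]] lips top [[315.8, 211.2], [313.0, 204.9]]
-0.1 ball side [306.5 175.6] lips side [[335.4, 192.5], [328.8, 193.5]] lips top [[315.1, 209.7], [312.2, 203.3]]
0 ball side [303.7 177.8] lips side [[333.8, 192.5], [327.1, 194.1]] lips top [[314.4, 208.1], [311.5, 201.7]]
0.1 ball side [301.1 180.3] lips side [[332.1, 192.7], [325.4, 194.9]] lips top [[313.7, 206.5], [310.8, 200.2]]
side yel [(np.int32(10), [326.4, 194.5]), (np.int32(5), [334.4, 192.6])]
side red [(np.int32(9), [372.2, 188.0]), (np.int32(4), [366.5, 201.8]), (np.int32(129), [346.0, 211.2])]
top yel [(np.int32(11), [311.3, 200.8]), (np.int32(9), [315.0, 209.0])]
top red [(np.int32(23), [283.5, 218.7])]
```

Lip midpoints now match spindle 0 in both views: top (313.1,204.9), side (330.4,193.5). I'll back off and go round to outside the tab.

Emit:
play_rows([
  [[0,-0.1,0,0,0,0,1],[0,-0.15,0,0,0,0,1],[0,0,-0.25,0,0,0,1],[0,0,-0.25,0,0,0,1],[0.2,0,0,0,0,0,1]],
])

```text
time: 5.25
position: [0.546, -0.0173, 0.2676]
orientation: [3.132, 0.006, 1.989]
force: [0.6, 0.5, -0.7]
gripper_width: -0.0002
```

Emit:
play_rows([
  [[0.27,0.03,0,0,0,0,1],[0.27,0.03,0,0,0,0,1],[0.27,0.03,0,0,0,0,1],[0,0,0,0,0,0,1]],
])

```text
time: 5.75
position: [0.4925, 0.1426, 0.2624]
orientation: [3.14, -0.001, 1.998]
force: [0.4, -0.1, -0.0]
gripper_width: -0.0001
```

Run:
```python
from h import *
st(); to(wd(-.001,.16,.13))
```

```text
t 5.75 pos [0.4925 0.1426 0.2624] fix [-0.002   0.1642  0.2624] rpy [ 3.140e+00 -1.000e-03  1.998e+00] F [ 0.37 -0.13 -0.03] Ffix [ 0.29 -0.27]
to [0.495 0.139 0.13 ] tool mm/200 [-0.022  0.004  0.662]
```

Emit:
play_rows([
  [[0,0.005,0.25,0,0,0,1],[0,0,0.25,0,0,0,1],[0,0,0.16,0,0,0,1],[-0.08,0,0,0,0,0,1],[0,0,0,0,0,0,1]],
])

```text
time: 6.38
position: [0.5029, 0.1236, 0.1318]
orientation: [3.139, 0.001, 1.99]
force: [0.5, -0.3, 0.5]
gripper_width: -0.0001
```

```bash
python3 look.py pics/c5.png
```

```text
t 6.38 pos [0.5029 0.1236 0.1318] fix [-0.0003  0.1425  0.1318] rpy [3.139e+00 1.000e-03 1.990e+00] F [ 0.51 -0.29  0.52] Ffix [ 0.35 -0.48]
-0.2 ball side [309.4 173.6] lips side [[337.0, 192.7], [330.5, 193.0]] lips top [[315.8, 211.2], [313.0, 204.9]]
-0.1 ball side [306.5 175.6] lips side [[335.4, 192.5], [328.8, 193.5]] lips top [[315.1, 209.7], [312.2, 203.3]]
0 ball side [303.7 177.8] lips side [[333.8, 192.5], [327.1, 194.1]] lips top [[314.4, 208.1], [311.5, 201.7]]
0.1 ball side [301.1 180.3] lips side [[332.1, 192.7], [325.4, 194.9]] lips top [[313.7, 206.5], [310.8, 200.2]]
side yel [(np.int32(10), [326.5, 194.5])]
side red [(np.int32(27), [342.5, 214.9])]
top yel [(np.int32(10), [311.2, 201.0]), (np.int32(13), [314.8, 209.2])]
top red []
```

View pics/c5.png

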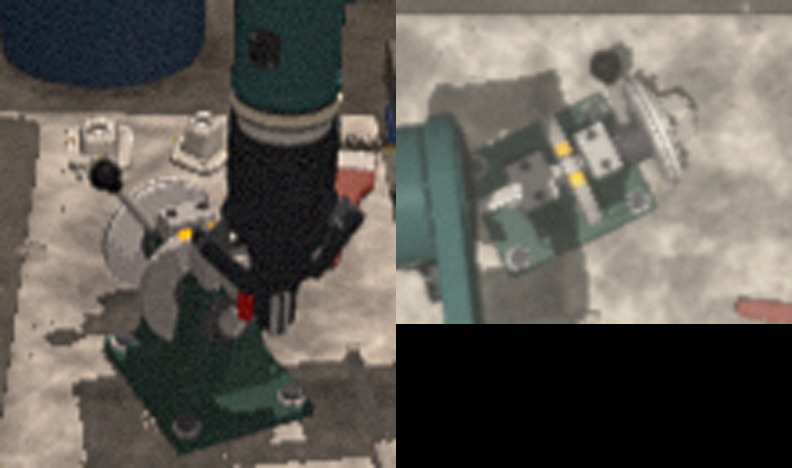

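The bar's nose points between the yellow lips at top (311,201) and (315,209), and the lever stayed put. The gripper is just outside the tab, so I'll push along -y.

Emit:
play_rows([
  [[-0.06,0,0,0,0,0,1],[-0.04,0,0,0,0,0,1],[-0.03,0,0,0,0,0,1],[-0.02,0,0,0,0,0,1]],
])

```text
time: 6.98
position: [0.5137, 0.0978, 0.1305]
orientation: [3.14, -0.0, 1.992]
force: [-0.2, 2.5, 1.6]
gripper_width: 0.0
```

Emit:
play_rows([
  [[-0.03,0,0,0,0,0,1],[-0.03,0,0,0,0,0,1]],
])

```text
time: 7.22
position: [0.5185, 0.0868, 0.1301]
orientation: [3.141, -0.0, 1.993]
force: [-0.2, 3.7, 0.8]
gripper_width: 0.0006
```

```bash
python3 -c "
from h import *
st()"
```

```text
t 7.22 pos [0.5185 0.0868 0.1301] fix [-0.0012  0.1026  0.1301] rpy [ 3.141 -0.     1.993] F [-0.17  3.71  0.76] Ffix [1.37 3.46]
```

Force is only the sliding friction, so the bar is going into the slot. About 13 mm remain.

Emit:
play_rows([
  [[-0.025,0,0,0,0,0,1],[-0.02,0,0,0,0,0,1],[-0.01,0,0,0,0,0,1]],
])

```text
time: 7.6
position: [0.5229, 0.0766, 0.13]
orientation: [-3.142, -0.0, 1.992]
force: [0.0, 2.8, 0.8]
gripper_width: -0.0
```

Emit:
play_rows([
  [[-0.01,0,0,0,0,0,1],[0,0,0,0,0,0,1]],
])

```text
time: 7.85
position: [0.5235, 0.0751, 0.13]
orientation: [-3.142, -0.0, 1.992]
force: [0.4, 2.8, 0.9]
gripper_width: 0.0004
```

```bash
python3 -c "
from h import *
st()"
```

```text
t 7.85 pos [0.5235 0.0751 0.13  ] fix [-0.0014  0.0898  0.13  ] rpy [-3.142 -0.     1.992] F [0.43 2.84 0.89] Ffix [1.56 2.41]
```

Now I'll push on in 1 mm steps until the force shows the stop.

Emit:
play_rows([
  [[-0.005,0,0,0,0,0,1],[0,0,0,0,0,0,1]],
])

```text
time: 8.1
position: [0.5235, 0.0751, 0.13]
orientation: [-3.141, -0.002, 1.993]
force: [-0.6, 6.6, 0.9]
gripper_width: 0.0002
```

Emit:
play_rows([
  [[-0.005,0,0,0,0,0,1],[0,0,0,0,0,0,1]],
])

```text
time: 8.35
position: [0.5235, 0.075, 0.13]
orientation: [-3.141, -0.004, 1.993]
force: [-2.2, 7.4, 0.9]
gripper_width: 0.0003
```

Emit:
play_rows([
  [[-0.005,0,0,0,0,0,1],[0,0,0,0,0,0,1]],
])

```text
time: 8.6
position: [0.5235, 0.075, 0.13]
orientation: [-3.141, -0.006, 1.994]
force: [-3.2, 9.9, 2.4]
gripper_width: -0.0003
```

The tab has stopped dead at fixture y 89.8 mm (89.5 expected at the stop) with force rising to 10 N. I'll back off and check.

Emit:
play_rows([
  [[0.08,0,0,0,0,0,1],[0.25,0,0,0,0,0,1],[0.25,0,-0.1,0,0,0,1],[0.25,0,-0.2,0,0,0,1],[0.1,0,-0.2,0,0,0,1]],
])

```text
time: 9.22
position: [0.4475, 0.2422, 0.2297]
orientation: [-3.14, 0.002, 1.994]
force: [0.8, 1.2, -0.0]
gripper_width: -0.0002
```

Emit:
play_rows([
  [[0.2,0,-0.1,0,0,0,1],[0,0,0,0,0,0,1],[0,0,0,0,0,0,1]],
])

```text
time: 9.6
position: [0.4326, 0.2766, 0.2483]
orientation: [-3.14, 0.002, 1.992]
force: [0.2, 0.5, 0.2]
gripper_width: 0.0002
```

```bash
python3 look.py pics/c6.png
python3 - <<'E'
from h import *
S=snap("side");T=snap("top"); print("expected tab centre px at home",proj(S,wd(0,.0785,.141)),proj(T,wd(0,.0725,.16)))
E
```

```text
t 9.6 pos [0.4326 0.2766 0.2483] fix [-0.0014  0.3109  0.2483] rpy [-3.140e+00  2.000e-03  1.992e+00] F [0.24 0.46 0.18] Ffix [0.41 0.32]
-0.2 ball side [309.4 173.6] lips side [[337.0, 192.7], [330.5, 193.0]] lips top [[315.8, 211.2], [313.0, 204.9]]
-0.1 ball side [306.5 175.6] lips side [[335.4, 192.5], [328.8, 193.5]] lips top [[315.1, 209.7], [312.2, 203.3]]
0 ball side [303.7 177.8] lips side [[333.8, 192.5], [327.1, 194.1]] lips top [[314.4, 208.1], [311.5, 201.7]]
0.1 ball side [301.1 180.3] lips side [[332.1, 192.7], [325.4, 194.9]] lips top [[313.7, 206.5], [310.8, 200.2]]
side yel [(np.int32(6), [334.5, 192.5]), (np.int32(8), [326.2, 194.8])]
side red [(np.int32(121), [339.5, 203.8]), (np.int32(5), [366.2, 201.6])]
top yel [(np.int32(11), [311.3, 200.8]), (np.int32(13), [314.8, 209.2])]
top red [(np.int32(25), [295.2, 213.2])]
expected tab centre px at home [340.13290801 205.13569342] [295.08901578 212.29578025]
```

View pics/c6.png

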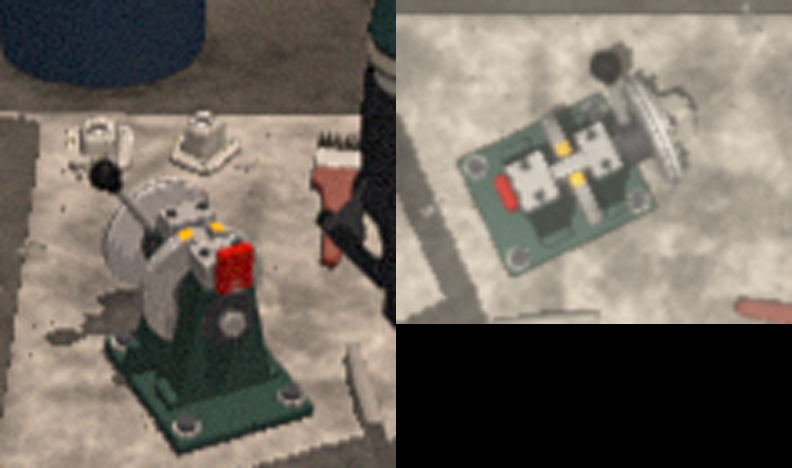

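The red tab, at top (295,213), is up against the left pedestal. The bar runs through the slot between the yellow lips into the right pedestal. The robot is clear, so I'm handing in.

```bash
python3 -c "
from h import *
print(arm.close_job())"
```

```text
the job is handed in; nothing more can be done
None
```

The casting is locked in its filing position, and I handed the job in at about 9.7 s.

- **Lever:** I pushed the ball over in two stages, from about -0.52 rad to about 0. At the end the middle of the two yellow slot lips matched the "slot at the top" position in both cameras to within about 0.2 pixel.
- **Bar:** I pushed the red tab in with 2 to 4 N while it slid. It then stopped dead within 0.3 mm of its expected stop, with the force rising to about 10 N.
- **Last check:** After backing off, the pictures show the tab against the left pedestal and the bar running through the slot into the right pedestal. The tab was within about 1.5 pixels of its predicted place. The lever and slot had not moved, and the robot was touching nothing.

I pushed only the ball and the tab. I did not measure the loose parts again at the end. The highest force I read was about 10 N, and no check failed or disagreed.

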